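Level the board holder: pawl up, ratchet wheel back one notch, pawl in

TASK

The circuit board clamped in the tilting bench holder leans one ratchet notch too far towards the robot. With a fingertip, swing the pawl up off the ratchet wheel and over until it rests back on its stop, push the wheel's spoked handle away from the robot by one notch so that the board lies level, then tip the pawl back down so that its nose drops into the tooth gap and locks the wheel again. Use light fingertip pushes only: grip nothing, keep off the circuit board itself, and leave the things lying around the holder where they are.

Things in the scene. Friction and masses are not known exactly. Their poses are not given: they have to be found in the camera images.
- holder: Fixed aluminium stand of the tilting board holder, 350 mm long. Origin on the bench straight below the tilt axis, on the outer face of the head plate (12 mm thick). Its y is along the tilt axis (board at y 73 to 263 mm, wheel at negative y), z up, x is 'back', roughly away from the robot. The tilt axis is 130 mm above the bench. Head plate and all of the stand stay below z 195 mm.
- tilt (a joint): Tilt of shaft, wheel, handle, frame and board, rad. 0 = board level; positive = leaning forward (top towards holder -x). 12 teeth, 0.524 rad apart. Starts at 0.50 to 0.64. Friction 0.22 N m: it stays where left. Pawl in: turns forward only; pawl up: both ways. Let down at tilt -0.03 to 0.4 the pawl drops into the level notch's gap and then stops the wheel at -0.08; below -0.04 it lands on a tooth crest.
- pawl_swing (a joint): Swing of the pawl, rad. About 0 = nose at the bottom of a tooth gap, rising to 0.16 up the slope and on the crest of the next tooth (0.09 at tilt 0.12); grows as nose and lever swing up and over to holder +x; 1.22 = lying back on its stop. It balances at 0.6 (give or take 0.05): short of that it falls in by its own weight, beyond it falls back to the stop. A push of 0.5 N at the pad moves it.
- wheel: Steel ratchet wheel, 120 mm across, 12 mm thick (holder y -32 to -20 mm), with its handle on the same shaft: six steel spokes 10 mm thick, 60 degrees apart, ending in black 18 mm balls centred 78 mm from the axis, all in the plane holder y = -85 mm. Origin on the tilt axis at holder y 0; axes as the holder's when tilt is 0.
- axis_point (a point): Point on the tilt axis in the plane of the spokes (holder y = -85 mm, 130 mm above the bench). Fixed. Axes as the holder's.
- spoke_end (a point): Centre of the black ball on the spoke nearest upright, 78 mm from the tilt axis, on the wheel. At tilt 0 this spoke leans 17 degrees off vertical to holder +x, at the start 12 to 20 degrees to holder -x; the next spokes stand 60 degrees to either side.
- pawl: Dark steel pawl, 150 g, bell-crank shape: nose arm 60 mm long pointing to the wheel (holder -x), and a thumb lever rising from the hub. Origin on its pivot axis at holder y 0. Body 14 mm thick, holder y -33 to -19 mm. Hub radius 13 mm.
- pawl_pivot (a point): Pawl pivot, 73 mm back (+x) of and 47 mm above the tilt axis, mid-thickness of the pawl (holder y = -26 mm). Fixed. Axes as the holder's.
- pawl_pad (a point): Middle of the thumb pad at the upper end of the pawl's lever, 56 mm from the pivot; pad 24 mm wide along holder y, 11 mm thick, 27 mm long, its end 67 mm from the pivot. Pawl in: the lever rises 16 degrees off vertical, leaning towards the wheel. Pawl on its stop: it slants to holder +x, 36 degrees above level.
- pawl_nose (a point): Lower corner of the pawl's nose, 60 mm from the pivot, mid-thickness. Pawl in: 2 mm above the pivot's height on the wheel side; the arm's upper face runs 11 to 14 mm above the line from pivot to this corner. Pawl on its stop: the arm stands 18 degrees off upright, leaning to the wheel; that upper face then looks to holder +x and lever and arm form an open V, 72 degrees wide.
- board: Green circuit board 112 x 190 mm with chips, clamped in the frame: do not touch. Origin on the tilt axis at holder y 0; board at y 73 to 263 mm, parts up to 12 mm high on its face (z). Frame reaches 70 mm from the axis.
- flux_jar: Loose amber jar, 42 mm across, 42 mm tall, beyond the spokes. Leave alone. Origin under its centre.
- screwdriver: Loose screwdriver with black handle, 170 mm, lying on the bench on the robot's side. Leave alone. Origin under its middle, along x.
- phone: Loose black phone 146 x 71 x 8 mm lying on the bench behind the board. Leave alone. Origin under its centre.
- parts_tray: Loose grey tray 90 x 70 x 22 mm on the bench behind the wheel. Leave alone. Origin under its centre.

How it is judged:
By the outcome, as a careful person would: the job done as asked, in the order asked, and still so for the second after the job is handed in, with the robot touching nothing.
It also fails if it takes over 51 s, if anything falls off the work surface, if the arm or the gripper's body presses on something with over 40 N, if the wrist force passes 120 N, or if a joint passes its speed limit or range.

ROBOT

A 7-joint arm with a two-finger parallel gripper is mounted at the origin on the work surface. World frame = base frame: x ahead of the robot, y to its left, z up, the work surface at z = 0. Lengths are in m, angles in rad, forces in N, time in s.
With the tool pointing down it reaches from about 0.35 to 0.9 m from the base axis. Payload 8.1 kg.
Tool frame: the origin (TCP) lies midway between the tips of the shut fingers; the grasp point (between the pads) lies 19 mm behind it; y points along the fingers, z is the direction in which the jaws open and shut, and the axes are right-handed (so a half turn about y gives the same grasp; the last joint's range is limited). The gripper opens to 85 mm and grips with 20 to 120 N. Pads are 22 mm wide; open, the fingers measure 114 mm over their backs; the gripper's body (76 mm by 85 mm) begins 54 mm behind the grasp point. The pads swing forward as they close: fully open they stand 13 mm farther back than shut.
Start: joints at [1.052, 0.434, 0.025, 1.573, -0.012, 1.134, -0.075], TCP at [0.252, -0.572, 0.231] pointing down, gripper open.
Joint ranges: [-2.62, 2.62], [-0.44, 2.09], [-1.27, 1.32], [0.08, 2.57], [-1.32, 4.46], [0.12, 2], [-2.74, 2.74]. Speed limits (rad/s): [2.22, 2.22, 3.01, 3.01, 3.14, 3.14, 3.14].

INTERFACE

Orientations are given as a unit quaternion [x, y, z, w].
In Python, from bench import env gives the robot as it stands.
- The arm moves only by the shell command python3 -m creep 'ROWS' [OPENING] [FORCE]. ROWS is JSON, a list of rows, each an object of numbers: "tx", "ty", "tz": the shift along the world's x, y, z in cm; "wx", "wy", "wz": the turn, a rotation vector about the world's x, y, z in rad. A call has 1 to 8 rows; each row is the pose to reach, as a shift and turn from the pose commanded when the call began; what a row does not reach only later rows make up. A row lasts 1/8 s, in which the tool goes at most 62.5 mm and 10.7 degrees, less where a joint would pass 70% of its speed; a pose out of reach is approached as far as the arm can. A call with a gripper value outside its range is refused whole. OPENING is the gripper command: -1 is shut, 1 is fully open, values between are in proportion, set as the call begins (- or left out, the last holds). The fingers move at their own pace and stop on an object; FORCE is the grip in N (left out, the last holds). Time passes only in rows, so rows that repeat a pose let the fingers close. It gives the time, the measured TCP pose, the force and the opening at its end, in the units of the state.
- env.sense(): the state, without advancing time (a new reading comes with each control period).
- env.grab_frame(name): name is "scene" or "top" or "wrist"; returns a dict with "pixels" (400x640x3 uint8, blue, green, red), "fx", "fy", "cx", "cy" (pixels), "view" (4x4, takes a point from world to camera coordinates). Camera axes: x right, y down, z forward; pixel columns grow to the right and rows downward; lengths in m; the calibration is good to about 2 mm. A picture is of the moment at which its call begins. There is no depth.
- env.sign_off(): hands the job in, once; it reports no verdict.
Trained networks look in a picture, given as the dict that the camera call returned (one of the last four; its "shot" number tells which), for a name from the list of things; names that differ only in an ending like _2 or _b are one class to them, and where a whole thing is asked for, a point or a joint stands for the part that bears it (a point fixed in the world has none). Each returns a list of dicts, best first, with "p" (0 to 1); they miss things now and then, are a little off and sometimes report something else, mostly with a low value. They report only what shows in the picture. A call takes as long as a camera call.
- env.look_for(picture, query): "location" ([x, y, z] in m, in world coordinates, good to about 4 mm: the middle of the surface that is visible of it).
- env.spot_point(picture, query): "location" ([x, y, z] in m, in world coordinates, good to about 4 mm: a listed point, or the origin of a listed thing).
The state is a dict: "time": time; "joint_positions": joint angles; "qd": joint speeds; "effort": joint torques, N m; "ee_pos": TCP position; "eef_rot": TCP orientation; "contact_force": force on the tool from outside, world axes, zero at the start; "moment": the same for the moment, N m; "opening": opening from 0.0 (shut) to 1.0 (fully open).
Only numpy, scipy, OpenCV 4.12 (cv2) and the standard library are available. Lean on these libraries where they do the work, as an engineer would, in place of code of your own. Each camera call takes 0.05 s, during which the arm holds its last target. There are 200 camera calls.

## Working session

There is one attempt and no reset: what is moved stays moved. The work goes in short steps, Python scripts to look and compute and a shell command to move; the robot and the scene stay as the last step left them, time stands still between calls to the robot, and variables do not carry over. Pictures are saved under pics/ and viewed, about 8 in all and at most 12, crops included, and the job is handed in when it is done.

```bash
mkdir -p pics; ls; cat > h.py <<'E'
from bench import env
import numpy as np, cv2
def snap(n,f=None):
    p=env.grab_frame(n)
    if f: cv2.imwrite('pics/'+f,p['pixels'])
    return p
def proj(p,X):
    c=p['view']@np.r_[X,1]; return np.array([p['fx']*c[0]/c[2]+p['cx'],p['fy']*c[1]/c[2]+p['cy']])
E
python3 - <<'E'
from h import *
s=env.sense(); print(s['time'],s['ee_pos'],s['eef_rot'],s['opening'])
ps={n:snap(n,n+'1.png') for n in('scene','top')}
for n,p in ps.items():
    print(n,'cam',np.linalg.inv(p['view'])[:3,3].round(3))
    for q in['holder','axis_point','spoke_end','pawl_pivot','pawl_pad','pawl_nose','wheel','board','flux_jar','screwdriver','phone','parts_tray']:
        try: r=env.spot_point(p,q)
        except Exception as e: print(e);continue
        print(q,[(np.round(d['location'],3).tolist(),round(d['p'],2)) for d in r[:2]])
cv2.imwrite('pics/a.png',np.vstack([p['pixels'] for p in ps.values()])[:,:,:])
E
```

```text
pics
0.0 [ 0.25217677 -0.57130711  0.23051686] [-0.1460809   0.6924256  -0.69134896  0.14575244] 0.9982020510577413
scene cam [ 0.962 -0.328  1.013]
holder [([0.505, 0.007, -0.002], 0.94), ([0.645, -0.159, -0.001], 0.32)]
axis_point [([0.49, -0.073, 0.126], 0.75)]
spoke_end [([0.47, -0.075, 0.209], 0.97)]
pawl_pivot [([0.572, -0.034, 0.178], 0.7), ([0.445, -0.168, 0.0], 0.62)]
pawl_pad [([0.378, -0.026, -0.0], 0.29)]
pawl_nose [([0.508, -0.02, 0.18], 0.65)]
wheel [([0.505, 0.008, 0.132], 0.91)]
board []
flux_jar [([0.445, -0.168, -0.002], 0.52)]
screwdriver [([0.377, -0.028, 0.002], 0.76)]
phone [([0.672, 0.128, 0.003], 0.68)]
parts_tray []
top cam [0.489 0.005 1.016]
holder [([0.503, 0.006, 0.005], 0.94), ([0.65, -0.159, -0.001], 0.18)]
axis_point [([0.489, -0.076, 0.128], 0.92)]
spoke_end [([0.469, -0.072, 0.203], 0.86)]
pawl_pivot [([0.566, -0.037, 0.171], 0.73)]
pawl_pad [([0.486, -0.079, 0.129], 0.53), ([0.555, -0.028, 0.23], 0.48)]
pawl_nose [([0.513, -0.024, 0.176], 0.75), ([0.571, -0.038, 0.176], 0.74)]
wheel [([0.507, 0.01, 0.127], 0.8)]
board []
flux_jar [([0.446, -0.168, -0.001], 0.71)]
screwdriver [([0.383, -0.023, -0.0], 0.9), ([0.581, -0.009, 0.178], 0.47)]
phone [([0.672, 0.131, 0.002], 0.63)]
parts_tray [([0.65, -0.162, -0.002], 0.65)]
```

View pics/scene1.png

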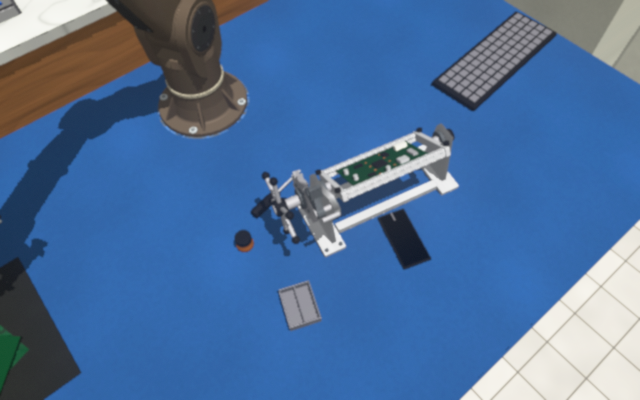

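View pics/top1.png

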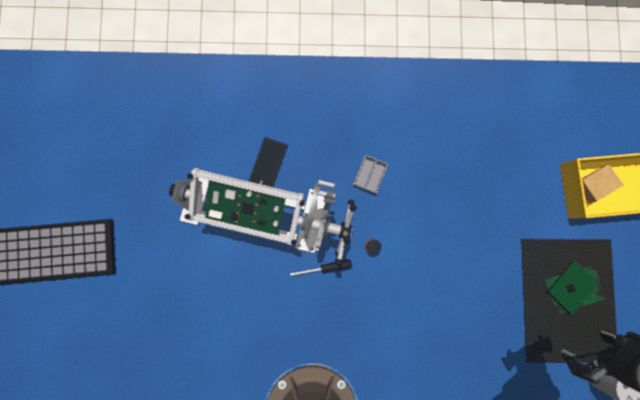

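```bash
cat >> h.py <<'E'
from scipy.spatial.transform import Rotation as R
from scipy.optimize import least_squares
try: O,YAW=np.load('pose.npy')[:2],np.load('pose.npy')[2]
except Exception: pass
def H(x,y,z):  # holder mm -> world m
    c,s=np.cos(YAW),np.sin(YAW); return np.array([O[0]+(c*x-s*y)/1e3,O[1]+(s*x+c*y)/1e3,z/1e3])
def Hinv(w):
    c,s=np.cos(YAW),np.sin(YAW); d=(np.array(w)[:2]-O)*1e3
    return np.array([c*d[0]+s*d[1],-s*d[0]+c*d[1],w[2]*1e3])
def fit(obs):
    def f(v):
        c,s=np.cos(v[2]),np.sin(v[2])
        return np.concatenate([[v[0]+c*a-s*b-X,v[1]+s*a+c*b-Y] for (a,b),(X,Y) in obs])
    r=least_squares(f,[.5,0,-.17],loss='soft_l1',f_scale=.004); np.save('pose.npy',r.x); return r
def st():
    s=env.sense(); r=R.from_quat(s['eef_rot'])
    print('t',round(s['time'],2),'tcp',s['ee_pos'].round(4),'holder',Hinv(s['ee_pos']).round(1),'F',np.round(s['contact_force'],1),'open',round(s['opening'],2)); return s
E
python3 - <<'E'
import h
from h import *
m=.001
obs=[((0,0),(.505,.007)),((0,0),(.503,.006)),((0,0),(.505,.008)),((0,0),(.507,.010)),
((0,-.085),(.49,-.073)),((0,-.085),(.489,-.076)),((.073,-.026),(.572,-.034)),((.073,-.026),(.566,-.037)),((.013,-.026),(.508,-.02)),((.013,-.026),(.513,-.024)),((.0576,-.026),(.555,-.028))]
r=fit(obs); print(r.x, (r.fun.reshape(-1,2)*1e3).round(1).tolist())
h.O,h.YAW=r.x[:2],r.x[2]
s=st(); Rm=R.from_quat(s['eef_rot']).as_matrix(); print(Rm.round(3))
yh=np.array([-np.sin(h.YAW),np.cos(h.YAW),0]); z=Rm[:,2]
a=np.arctan2(yh[1],yh[0])-np.arctan2(z[1],z[0]); print('turn options deg',np.degrees([a,a+np.pi,a-np.pi]), 'j7',s['joint_positions'][6])
T=H(20,-26,265); print('target',T,'delta cm',(T-s['ee_pos'])*100)
for q in [(-21.5,-85,205),(35,-26,222)]: print(H(*q))
print(Hinv([.4695,-.0735,.206]))
E
```

```text
[ 0.50483411  0.0073544  -0.21035276] [[-0.2, 0.4], [1.8, 1.4], [-0.2, -0.6], [-2.2, -2.6], [-2.9, -2.8], [-1.9, 0.2], [-1.2, 0.7], [4.8, 3.7], [4.1, -0.8], [-0.9, 3.2], [0.7, -2.1]]
t 1.3 tcp [ 0.2524 -0.5717  0.2313] holder [-125.9 -619.   231.3] F [ 0.  -0.1  0.1] open 1.0
[[-0.915  0.     0.404]
 [-0.404  0.    -0.915]
 [-0.    -1.    -0.   ]]
turn options deg [144.12959979 324.12959979 -35.87040021] j7 -0.0750927591439477
target [ 0.51896432 -0.02224859  0.265     ] delta cm [26.65271362 54.94986609  3.36849091]
[ 0.46605961 -0.07128266  0.205     ]
[ 0.53363368 -0.02538066  0.222     ]
[-17.6724515  -86.45008907 206.        ]
```

```bash
python3 -m creep '[{"tz":5},{"tx":5,"ty":10,"tz":7,"wz":-0.15},{"tx":7.5,"ty":15.5,"tz":7,"wz":-0.3},{"tx":10,"ty":21,"tz":7,"wz":-0.45},{"tx":12.5,"ty":26,"tz":7,"wz":-0.63},{"tx":15,"ty":31,"tz":7,"wz":-0.63},{"tx":17.5,"ty":36,"tz":7,"wz":-0.63},{"tx":20,"ty":41,"tz":7,"wz":-0.63}]' -1 20; python3 -c "
from h import *
s=st();T=H(20,-26,290);print((T-s['ee_pos'])*100, R.from_quat(s['eef_rot']).as_matrix().round(3).tolist())"
```

```text
t 1.3 tcp [ 0.2524 -0.5717  0.2313] holder [-125.9 -619.   231.3] F [ 0.  -0.1  0.1] open 1.0
[26.65271362 54.94986609  5.86849091] [[-0.915, 0.0, 0.404], [-0.404, 0.0, -0.915], [-0.0, -1.0, -0.0]]$[0]: bad value
```

```bash
python3 -m creep '[{"tx":0,"ty":0,"tz":5,"wx":0,"wy":0,"wz":0},{"tx":5,"ty":10,"tz":7,"wx":0,"wy":0,"wz":-0.15},{"tx":7.5,"ty":15.5,"tz":7,"wx":0,"wy":0,"wz":-0.3},{"tx":10,"ty":21,"tz":7,"wx":0,"wy":0,"wz":-0.45},{"tx":12.5,"ty":26,"tz":7,"wx":0,"wy":0,"wz":-0.63},{"tx":15,"ty":31,"tz":7,"wx":0,"wy":0,"wz":-0.63},{"tx":17.5,"ty":36,"tz":7,"wx":0,"wy":0,"wz":-0.63},{"tx":20,"ty":41,"tz":7,"wx":0,"wy":0,"wz":-0.63}]' -1 20; python3 -c "
from h import *
s=st();T=H(20,-26,290);print((T-s['ee_pos'])*100, R.from_quat(s['eef_rot']).as_matrix().round(3).tolist())"
```

```text
time: 2.3
ee_pos: [0.4417, -0.1829, 0.3017]
eef_rot: [-0.076, -0.703, 0.703, 0.075]
contact_force: [1.4, -0.5, 0.1]
opening: -0.002
t 2.3 tcp [ 0.4417 -0.1829  0.3017] holder [ -22.1 -199.2  301.7] F [ 1.4 -0.5  0.1] open -0.0
[ 7.73131444 16.06031144 -1.17092714] [[-0.977, 0.001, -0.213], [0.213, -0.001, -0.977], [-0.001, -1.0, 0.0]]
```

```bash
python3 -m creep '[{"tx":2.2,"ty":4.7,"tz":0,"wx":0,"wy":0,"wz":0},{"tx":4.5,"ty":9.4,"tz":0,"wx":0,"wy":0,"wz":0},{"tx":6.6,"ty":13.9,"tz":-1,"wx":0,"wy":0,"wz":0},{"tx":6.6,"ty":13.9,"tz":-1,"wx":0,"wy":0,"wz":0}]'; python3 - <<'E'
from h import *
s=st()
p=snap('wrist','w1.png'); q=snap('scene')
print('wrist cam',np.linalg.inv(p['view'])[:3,3],np.linalg.inv(p['view'])[:3,2])
for pp in(p,q):
  for n in['axis_point','spoke_end','pawl_pivot','pawl_pad','pawl_nose']:
    print(n,[(Hinv(d['location']).round(1).tolist(),round(d['p'],2)) for d in env.spot_point(pp,n)[:2]])
im=p['pixels'].copy()
c=cv2.resize(q['pixels'][130:290,220:480],None,fx=3,fy=3,interpolation=cv2.INTER_CUBIC)
cv2.imwrite('pics/s2.png',c)
E
```

```text
time: 2.8
ee_pos: [0.5077, -0.0413, 0.2907]
eef_rot: [0.073, 0.704, -0.703, -0.073]
contact_force: [1.2, -0.2, 0.4]
opening: -0.002
t 2.8 tcp [ 0.5077 -0.0413  0.2907] holder [ 12.9 -47.  290.7] F [ 1.2 -0.2  0.4] open -0.0
wrist cam [ 0.57575939 -0.05723655  0.43254187] [-0.27198767  0.05939947 -0.96046573]
axis_point [([-3.6, -85.3, 129.4], 0.93), ([-111.7, -57.2, -0.2], 0.63)]
spoke_end [([-17.7, -84.0, 208.4], 0.79)]
pawl_pivot [([72.5, -34.2, 178.4], 0.78)]
pawl_pad [([61.4, -32.8, 229.8], 0.97)]
pawl_nose [([10.6, -27.0, 179.4], 0.64)]
axis_point [([-0.9, -81.5, 127.3], 0.88), ([-2.4, -0.9, -0.5], 0.72)]
spoke_end [([-14.0, -86.7, 209.5], 0.86)]
pawl_pivot [([74.0, -27.8, 179.0], 0.75), ([-17.4, -86.8, 210.9], 0.22)]
pawl_pad [([56.3, -26.2, 234.4], 0.72), ([2.2, -1.5, 131.0], 0.37)]
pawl_nose [([12.1, -28.0, 182.3], 0.65)]
```

View pics/w1.png

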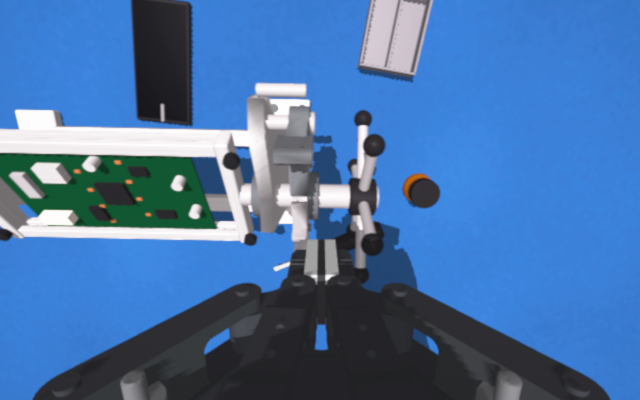

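View pics/s2.png

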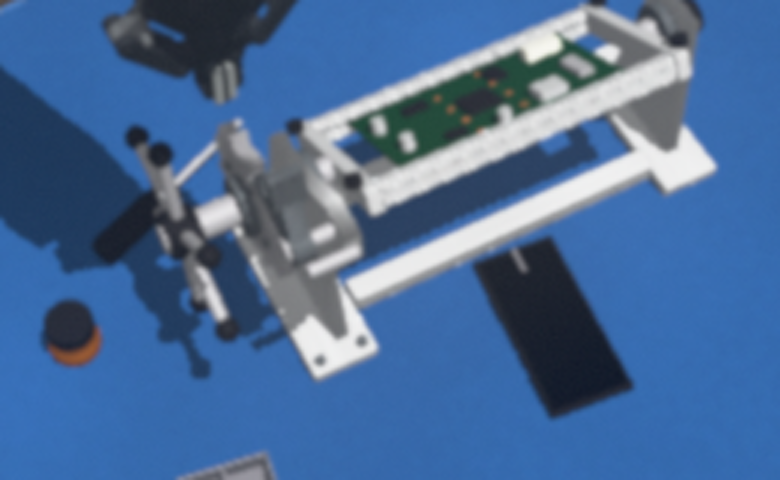

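```bash
python3 -m creep '[{"tx":0,"ty":0,"tz":0,"wx":0,"wy":0,"wz":0},{"tx":0,"ty":0,"tz":-2,"wx":0,"wy":0,"wz":0},{"tx":0,"ty":0,"tz":-4,"wx":0,"wy":0,"wz":0},{"tx":0,"ty":0,"tz":-4,"wx":0,"wy":0,"wz":0}]'; python3 - <<'E'
from h import *
import h
s=st(); a=(H(1000,0,0)-H(0,0,0)); print('xhat',a,'need',(H(20,-26,222)-s['ee_pos'])*100)
E
```

```text
time: 3.9
ee_pos: [0.5061, -0.0457, 0.2502]
eef_rot: [-0.075, -0.703, 0.703, 0.077]
contact_force: [-1.3, -1.0, 0.8]
opening: 0.0
t 3.9 tcp [ 0.5061 -0.0457  0.2502] holder [ 12.3 -51.7 250.2] F [-1.3 -1.   0.8] open 0.0
xhat [ 0.97795732 -0.2088049   0.        ] need [ 1.29099114  2.34733087 -2.81513372]
```

```bash
python3 -m creep '[{"tx":0.7,"ty":1.2,"tz":0,"wx":0,"wy":0,"wz":0},{"tx":1.3,"ty":2.4,"tz":0,"wx":0,"wy":0,"wz":0},{"tx":1.3,"ty":2.4,"tz":-1.4,"wx":0,"wy":0,"wz":0},{"tx":1.3,"ty":2.4,"tz":-2.8,"wx":0,"wy":0,"wz":0},{"tx":1.3,"ty":2.4,"tz":-2.8,"wx":0,"wy":0,"wz":0}]'; python3 - <<'E'
from h import *
s=st()
E
```

```text
time: 4.53
ee_pos: [0.5188, -0.0222, 0.2216]
eef_rot: [-0.075, -0.703, 0.703, 0.077]
contact_force: [0.2, 0.4, 0.2]
opening: 0.003
t 4.53 tcp [ 0.5188 -0.0222  0.2216] holder [ 19.8 -26.  221.6] F [0.2 0.4 0.2] open 0.0
```

```bash
python3 -m creep '[{"tx":1.0,"ty":-0.21,"tz":0,"wx":0,"wy":0,"wz":0},{"tx":2.0,"ty":-0.42,"tz":0,"wx":0,"wy":0,"wz":0},{"tx":3.0,"ty":-0.63,"tz":0,"wx":0,"wy":0,"wz":0},{"tx":4.0,"ty":-0.84,"tz":0,"wx":0,"wy":0,"wz":0},{"tx":4.8,"ty":-1.01,"tz":0,"wx":0,"wy":0,"wz":0},{"tx":5.6,"ty":-1.18,"tz":0,"wx":0,"wy":0,"wz":0},{"tx":6.4,"ty":-1.35,"tz":0,"wx":0,"wy":0,"wz":0},{"tx":7.2,"ty":-1.52,"tz":0,"wx":0,"wy":0,"wz":0}]'; python3 - <<'E'
from h import *
s=st()
E
python3 -m creep '[{"tx":0.2,"ty":-0.04,"tz":0,"wx":0,"wy":0,"wz":0},{"tx":0.2,"ty":-0.04,"tz":0,"wx":0,"wy":0,"wz":0},{"tx":0.2,"ty":-0.04,"tz":0,"wx":0,"wy":0,"wz":0}]'; python3 - <<'E'
from h import *
s=st()
p=snap('wrist','w2.png'); q=snap('scene')
for pp in(p,q):
  for n in['pawl_pad','pawl_nose']:
    print(n,[(Hinv(d['location']).round(1).tolist(),round(d['p'],2)) for d in env.spot_point(pp,n)[:2]])
c=cv2.resize(q['pixels'][150:250,240:360],None,fx=4,fy=4,interpolation=cv2.INTER_CUBIC)
cv2.imwrite('pics/w2.png',np.hstack([c[:400],p['pixels'][:,160:480]]))
E
```

```text
time: 5.52
ee_pos: [0.5925, -0.037, 0.2233]
eef_rot: [-0.076, -0.703, 0.703, 0.076]
contact_force: [0.1, 0.5, 0.3]
opening: -0.0
t 5.53 tcp [ 0.5925 -0.037   0.2233] holder [ 95.  -25.1 223.3] F [0.1 0.5 0.3] open -0.0
time: 5.9
ee_pos: [0.5938, -0.0372, 0.2233]
eef_rot: [-0.076, -0.703, 0.703, 0.076]
contact_force: [-0.4, -0.8, -0.4]
opening: -0.0
t 5.9 tcp [ 0.5938 -0.0372  0.2233] holder [ 96.3 -25.  223.3] F [-0.4 -0.8 -0.4] open -0.0
pawl_pad [([120.2, -35.7, 206.6], 0.65)]
pawl_nose [([51.9, -26.8, 234.6], 0.76)]
pawl_pad [([118.3, -26.8, 209.8], 0.49)]
pawl_nose []
```

View pics/w2.png

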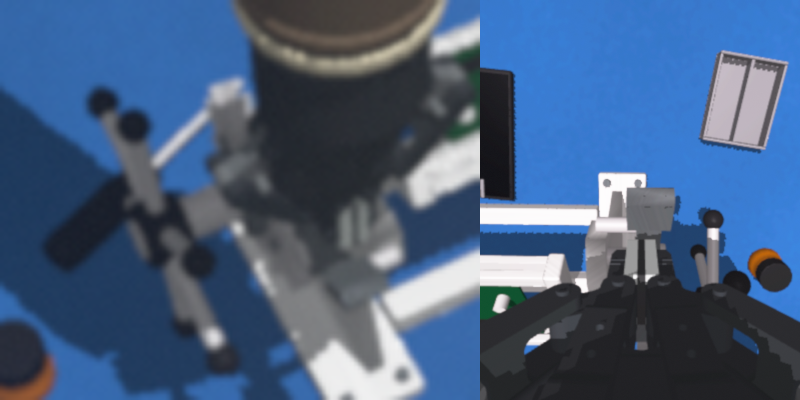

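```bash
python3 -m creep '[{"tx":0,"ty":0,"tz":2.5,"wx":0,"wy":0,"wz":0},{"tx":0,"ty":0,"tz":5.5,"wx":0,"wy":0,"wz":0},{"tx":-4,"ty":-0.7,"tz":5.5,"wx":0,"wy":0,"wz":0},{"tx":-8,"ty":-1.4,"tz":5.5,"wx":0,"wy":0,"wz":0},{"tx":-12,"ty":-2.1,"tz":5.5,"wx":0,"wy":0,"wz":0},{"tx":-15.7,"ty":-2.8,"tz":5.5,"wx":0,"wy":0,"wz":0},{"tx":-15.7,"ty":-2.8,"tz":5.5,"wx":0,"wy":0,"wz":0}]'; python3 - <<'E'
from h import *
s=st()
print('need',(H(-52,-85,198)-s['ee_pos'])*100)
ts=[]
for n in('wrist','top','scene'):
    p=snap(n)
    for q in('spoke_end','axis_point','pawl_pad'):
        print(n,q,[(Hinv(d['location']).round(1).tolist(),round(d['p'],2)) for d in env.spot_point(p,q)[:1]])
E
```

```text
time: 7.08
ee_pos: [0.4349, -0.066, 0.2787]
eef_rot: [-0.076, -0.703, 0.703, 0.076]
contact_force: [-0.3, 0.1, -0.1]
opening: -0.001
t 7.08 tcp [ 0.4349 -0.066   0.2787] holder [-53.1 -86.4 278.7] F [-0.3  0.1 -0.1] open -0.0
need [ 0.13165046  0.11000852 -8.06752672]
wrist spoke_end [([-18.4, -86.2, 207.8], 0.9)]
wrist axis_point [([-0.8, -83.6, 131.7], 0.78)]
wrist pawl_pad [([-17.3, -84.1, 206.8], 0.73)]
top spoke_end [([-17.0, -84.0, 205.2], 0.62)]
top axis_point [([1.8, -88.9, 126.3], 0.61)]
top pawl_pad [([118.9, -28.7, 209.8], 0.7)]
scene spoke_end [([-12.8, -86.7, 208.5], 0.76)]
scene axis_point [([0.6, -84.4, 126.5], 0.77)]
scene pawl_pad [([117.9, -30.1, 216.3], 0.9)]
```

```bash
python3 -m creep '[{"tx":0.1,"ty":0.1,"tz":-3,"wx":0,"wy":0,"wz":0},{"tx":0.1,"ty":0.1,"tz":-6,"wx":0,"wy":0,"wz":0},{"tx":0.1,"ty":0.1,"tz":-8,"wx":0,"wy":0,"wz":0},{"tx":1,"ty":-0.1,"tz":-8,"wx":0,"wy":0,"wz":0},{"tx":1.5,"ty":-0.2,"tz":-8,"wx":0,"wy":0,"wz":0},{"tx":2,"ty":-0.3,"tz":-8,"wx":0,"wy":0,"wz":0},{"tx":2.5,"ty":-0.4,"tz":-8,"wx":0,"wy":0,"wz":0},{"tx":3,"ty":-0.5,"tz":-8,"wx":0,"wy":0,"wz":0}]'; python3 -c "
from h import *
st()"; python3 -m creep '[{"tx":0.3,"ty":-0.06,"tz":0,"wx":0,"wy":0,"wz":0},{"tx":0.6,"ty":-0.12,"tz":0,"wx":0,"wy":0,"wz":0},{"tx":0.9,"ty":-0.18,"tz":0,"wx":0,"wy":0,"wz":0},{"tx":1.2,"ty":-0.24,"tz":0,"wx":0,"wy":0,"wz":0},{"tx":1.2,"ty":-0.24,"tz":0,"wx":0,"wy":0,"wz":0}]';  python3 - <<'E'
from h import *
s=st()
for n in('wrist','top','scene'):
    p=snap(n)
    for q in('spoke_end','axis_point'):
        print(n,q,[(Hinv(d['location']).round(1).tolist(),round(d['p'],2)) for d in env.spot_point(p,q)[:1]])
E
```

```text
time: 8.68
ee_pos: [0.4674, -0.0704, 0.1986]
eef_rot: [-0.076, -0.703, 0.703, 0.076]
contact_force: [-3.5, -0.1, 2.9]
opening: 0.004
t 8.68 tcp [ 0.4674 -0.0704  0.1986] holder [-20.4 -83.9 198.6] F [-3.5 -0.1  2.9] open 0.0
time: 9.3
ee_pos: [0.4795, -0.0728, 0.1983]
eef_rot: [0.076, 0.703, -0.703, -0.075]
contact_force: [-0.5, -0.0, 0.1]
opening: -0.001
t 9.3 tcp [ 0.4795 -0.0728  0.1983] holder [ -8.1 -83.7 198.3] F [-0.5 -0.   0.1] open -0.0
wrist spoke_end [([15.2, -85.3, 206.3], 0.91)]
wrist axis_point [([0.7, -85.8, 132.8], 0.97)]
top spoke_end [([78.9, -0.6, 176.6], 0.42)]
top axis_point []
scene spoke_end [([15.0, -87.0, 211.6], 0.84)]
scene axis_point [([-0.4, -83.0, 126.1], 0.98)]
```

```bash
python3 -m creep '[{"tx":0.1,"ty":-0.02,"tz":0,"wx":0,"wy":0,"wz":0},{"tx":0.2,"ty":-0.04,"tz":0,"wx":0,"wy":0,"wz":0},{"tx":0.3,"ty":-0.06,"tz":0,"wx":0,"wy":0,"wz":0},{"tx":0.4,"ty":-0.08,"tz":0,"wx":0,"wy":0,"wz":0},{"tx":0.5,"ty":-0.1,"tz":0,"wx":0,"wy":0,"wz":0},{"tx":0.5,"ty":-0.1,"tz":0,"wx":0,"wy":0,"wz":0}]';  python3 - <<'E'
from h import *
s=st()
p=snap('wrist'); q=snap('scene')
for n,pp in(('w',p),('s',q)):
    print(n,[(Hinv(d['location']).round(1).tolist(),round(d['p'],2)) for k in('spoke_end','axis_point') for d in env.spot_point(pp,k)[:1]])
def draw(p,t,x0,y0,x1,y1,f):
    im=cv2.resize(p['pixels'][y0:y1,x0:x1],None,fx=f,fy=f,interpolation=cv2.INTER_CUBIC)
    for k in range(6):
        a=np.radians(17+60*k)-t
        u=(proj(p,H(78*np.sin(a),-85,130+78*np.cos(a)))-[x0,y0])*f
        cv2.circle(im,tuple(int(v) for v in u),3,(0,0,255) if t<.05 else (0,255,255),-1)
        if t<.05:
            v=np.array([proj(p,H(78*np.sin(a),-85,130+78*np.cos(a)))]); print(k,v.round(1))
    return im
a=draw(q,0,250,150,350,250,4); b=draw(p,0,280,100,440,260,2.5)
cv2.imwrite('pics/w3.png',np.hstack([a,b]))
E
```

```text
time: 10.5
ee_pos: [0.4839, -0.0737, 0.1981]
eef_rot: [-0.076, -0.703, 0.703, 0.076]
contact_force: [-2.4, 0.5, -1.0]
opening: -0.003
t 10.5 tcp [ 0.4839 -0.0737  0.1981] holder [ -3.5 -83.7 198.1] F [-2.4  0.5 -1. ] open -0.0
w [([-2.3, -83.8, 132.0], 0.79)]
s [([17.4, -87.4, 207.0], 0.77), ([0.3, -81.4, 125.9], 0.74)]
0 [[281.1 195.8]]
1 [[294.6 230.2]]
2 [[292.4 238. ]]
3 [[278.7 215.4]]
4 [[266.3 184.7]]
5 [[266.6 173.1]]
0 [[320.8 209.2]]
1 [[320.6  92.1]]
2 [[320.8 125.9]]
3 [[321.1 206.9]]
4 [[321.3 289.2]]
5 [[321.2 325.7]]
```

View pics/w3.png

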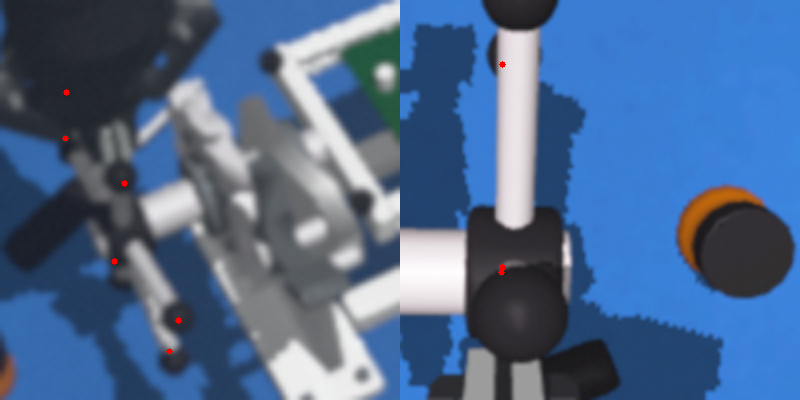

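```bash
cat > tilt.py <<'E'
from h import *
def ball(k,t):
    a=np.radians(17+60*k)-t; return np.array([78*np.sin(a),-85,130+78*np.cos(a)])
def fitt(obs,free=True):  # obs: list of (pic,sigma,{k:(u,v)}); params tilt, holder shift x,y,z mm (prior 2.5)
    def f(v):
        r=[]
        for p,sg,o in obs:
            for k,u in o.items(): r+=list((proj(p,H(*(ball(k,v[0])+v[1:])))-u)/sg)
        return np.r_[r,v[1:]/2.5]
    s=least_squares(f,[.1,0,0,0],loss='soft_l1'); c=np.linalg.inv(s.jac.T@s.jac)
    print('tilt',s.x[0].round(3),'+-',np.sqrt(c[0,0]).round(3),'shift',s.x[1:].round(1),'res',s.fun[:-3].round(1)); return s.x
E
python3 - <<'E'
from tilt import *
p=snap('wrist'); q=snap('scene')
W={0:(328,225),2:(325.6,122),1:(328,97)}; S={0:(280.2,193.7),1:(294.3,229.5),2:(293.3,240),3:(280.5,220)}
fitt([(p,2,W),(q,1,S)]); fitt([(p,2,W)]); fitt([(q,1,S)])
E
```

```text
tilt 0.101 +- 0.015 shift [-0.2 -2.9 -2.8] res [-0.5 -0.2 -0.7 -1.3 -1.2 -0.5 -2.   0.  -1.6 -0.8 -1.1 -0.1 -1.4 -0.6]
tilt 0.081 +- 0.015 shift [-1.1 -3.5 -0.1] res [ 0.3  0.  -0.2 -0.  -0.6 -0.2]
tilt 0.098 +- 0.02 shift [ 2.5 -0.4 -1.1] res [-0.4  0.2 -0.  -0.5  0.3  0.  -0.1 -0.5]
```

```bash
python3 -m creep '[{"tx":0.1,"ty":-0.02,"tz":0,"wx":0,"wy":0,"wz":0},{"tx":0.2,"ty":-0.04,"tz":0,"wx":0,"wy":0,"wz":0},{"tx":0.3,"ty":-0.06,"tz":0,"wx":0,"wy":0,"wz":0},{"tx":0.4,"ty":-0.08,"tz":0,"wx":0,"wy":0,"wz":0},{"tx":0.48,"ty":-0.1,"tz":0,"wx":0,"wy":0,"wz":0},{"tx":0.48,"ty":-0.1,"tz":0,"wx":0,"wy":0,"wz":0},{"tx":0.48,"ty":-0.1,"tz":0,"wx":0,"wy":0,"wz":0}]'; python3 -c "
from h import *
st()"; python3 -m creep '[{"tx":-0.5,"ty":0.1,"tz":0,"wx":0,"wy":0,"wz":0},{"tx":-1.5,"ty":0.3,"tz":0,"wx":0,"wy":0,"wz":0},{"tx":-3,"ty":0.6,"tz":0,"wx":0,"wy":0,"wz":0},{"tx":-5,"ty":1,"tz":3,"wx":0,"wy":0,"wz":0},{"tx":-5,"ty":1,"tz":6,"wx":0,"wy":0,"wz":0},{"tx":-5,"ty":1,"tz":7,"wx":0,"wy":0,"wz":0},{"tx":-5,"ty":1,"tz":7,"wx":0,"wy":0,"wz":0}]';  python3 - <<'E'
from tilt import *
s=st()
p=snap('wrist'); q=snap('scene'); r=snap('top')
for n,pp in(('w',p),('s',q),('t',r)):
    print(n,[(k,Hinv(d['location']).round(1).tolist(),round(d['p'],2)) for k in('spoke_end','axis_point') for d in env.spot_point(pp,k)[:1]])
def draw(p,t,x0,y0,w,f):
    im=cv2.resize(p['pixels'][y0:y0+w,x0:x0+w],None,fx=f,fy=f,interpolation=cv2.INTER_CUBIC)
    for k in range(6):
        u=(proj(p,H(*ball(k,t)))-[x0,y0])*f
        cv2.circle(im,tuple(int(v) for v in u),2,(0,0,255),-1)
    return im
c=[int(v) for v in proj(p,H(0,-85,150))]; print(c); wx,wy=max(0,c[0]-100),max(0,c[1]-100)
a=draw(q,0.02,240,155,100,4); b=draw(p,0.02,wx,wy,200,2); print(wx,wy)
cv2.imwrite('pics/w4.png',np.hstack([a,b[:400]]) if b.shape[0]==400 else b)
E
```

```text
time: 11.78
ee_pos: [0.4889, -0.0746, 0.1984]
eef_rot: [0.076, 0.703, -0.703, -0.076]
contact_force: [-3.3, 1.3, -2.1]
opening: 0.002
t 11.78 tcp [ 0.4889 -0.0746  0.1984] holder [  1.6 -83.5 198.4] F [-3.3  1.3 -2.1] open 0.0
time: 12.65
ee_pos: [0.4388, -0.0647, 0.2685]
eef_rot: [-0.076, -0.703, 0.703, 0.075]
contact_force: [-0.2, -1.0, 0.3]
opening: -0.001
t 12.65 tcp [ 0.4388 -0.0647  0.2685] holder [-49.6 -84.3 268.5] F [-0.2 -1.   0.3] open -0.0
w [('spoke_end', [20.7, -85.2, 206.9], 0.76), ('axis_point', [-1.6, -83.8, 131.7], 0.88)]
s [('spoke_end', [24.9, -89.0, 208.0], 0.79), ('axis_point', [2.4, -81.9, 126.0], 0.66)]
t [('spoke_end', [23.5, -84.0, 203.4], 0.67), ('axis_point', [0.1, -87.3, 129.0], 0.77)]
[320, 135]
220 35
```

View pics/w4.png

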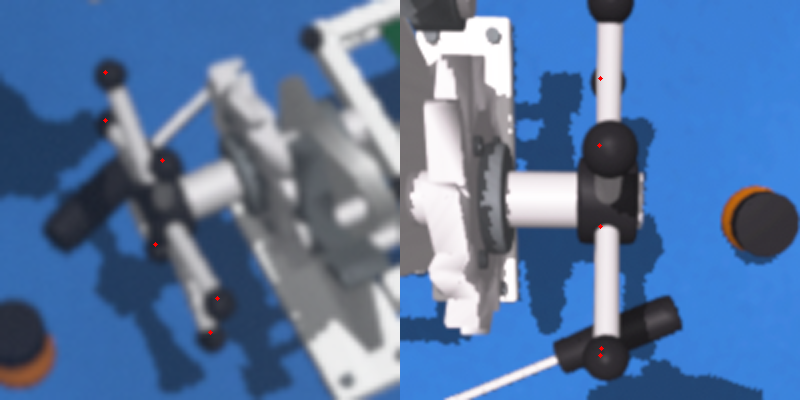

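```bash
python3 - <<'E'
from tilt import *
p=snap('wrist'); q=snap('scene')
S=[((110,74),(105,72)),((104,122),(105,120)),((163,161),(162,160)),((155,247),(155,244)),((218,303),(217,298)),((211,338),(210,332))]
Wl=[((609,149),0),((607,82),0),((606,357),0),((610,3),0)]
def match(p,obs,f,o,off):
    P=np.array([proj(p,H(*ball(k,.02))) for k in range(6)]); d={}
    for a,_ in obs:
        u=np.array([(a[0]-off)/f+o[0],a[1]/f+o[1]]); e=np.linalg.norm(P-u,axis=1); k=int(e.argmin()); d[k]=u; print(k,e.min().round(1),end='; ')
    print(); return d
S=match(q,S,4,(240,155),0); W=match(p,Wl,2,(220,35),400)
fitt([(p,2,W),(q,1,S)]); fitt([(p,2,W)]); fitt([(q,1,S)])
st()
print('need to (97,-26,275)',(H(97,-26,275)-env.sense()['ee_pos'])*100)
r=snap('top')
print([Hinv(d['location']).round(1) for pp in (q,r) for d in env.spot_point(pp,'pawl_pad')[:1]])
E
```

```text
5 1.2; 4 0.6; 0 0.1; 3 0.8; 1 1.1; 2 1.3; 
0 5.2; 2 4.0; 5 3.0; 1 6.7; 
tilt 0.022 +- 0.012 shift [-1.  -1.6 -2.4] res [-1.1 -0.1 -0.9 -0.5 -0.3 -0.4 -1.5 -0.9 -1.9  0.1 -0.2  0.3 -0.9  0.5
 -0.5 -0.2 -0.9 -0.6 -0.9 -0.8]
tilt 0.013 +- 0.016 shift [-1.7 -2.9 -0.8] res [-0.1 -0.  -0.3  0.1  0.5  0.2 -0.7 -0.7]
tilt 0.02 +- 0.017 shift [ 1.1 -0.4 -0.4] res [-1.   0.1  0.5  0.2  0.   0.5  0.3 -0.2  0.  -0.5 -0.1 -0.8]
t 13.2 tcp [ 0.4388 -0.0647  0.2681] holder [-49.6 -84.2 268.1] F [-0.2  0.7 -0.2] open 0.0
need to (97,-26,275) [15.5486618   2.63501898  0.68832335]
[array([116.4, -31. , 214.5]), array([116.9, -28.6, 209.1])]
```

```bash
python3 -m creep '[{"tx":4,"ty":0.7,"tz":1.5,"wx":0,"wy":0,"wz":0},{"tx":8,"ty":1.5,"tz":1.5,"wx":0,"wy":0,"wz":0},{"tx":12,"ty":2.2,"tz":1.5,"wx":0,"wy":0,"wz":0},{"tx":15.1,"ty":2.7,"tz":1,"wx":0,"wy":0,"wz":0},{"tx":15.1,"ty":2.7,"tz":0,"wx":0,"wy":0,"wz":0},{"tx":15.1,"ty":2.7,"tz":-2,"wx":0,"wy":0,"wz":0},{"tx":15.1,"ty":2.7,"tz":-3.7,"wx":0,"wy":0,"wz":0},{"tx":15.1,"ty":2.7,"tz":-3.7,"wx":0,"wy":0,"wz":0}]'; python3 - <<'E'
from h import *
st()
E
```

```text
time: 14.35
ee_pos: [0.5884, -0.038, 0.2299]
eef_rot: [-0.075, -0.703, 0.703, 0.077]
contact_force: [-0.2, -0.6, 0.5]
opening: 0.0
t 14.35 tcp [ 0.5884 -0.038   0.2299] holder [ 91.2 -26.9 229.9] F [-0.2 -0.6  0.5] open 0.0
```

```bash
python3 -m creep '[{"tx":0,"ty":0,"tz":-1.5,"wx":0,"wy":0,"wz":0},{"tx":0,"ty":0,"tz":-1.5,"wx":0,"wy":0,"wz":0},{"tx":-1,"ty":0.21,"tz":-1.5,"wx":0,"wy":0,"wz":0},{"tx":-2,"ty":0.42,"tz":-1.5,"wx":0,"wy":0,"wz":0},{"tx":-3,"ty":0.63,"tz":-1.5,"wx":0,"wy":0,"wz":0},{"tx":-4,"ty":0.85,"tz":-1.5,"wx":0,"wy":0,"wz":0},{"tx":-5.2,"ty":1.1,"tz":-1.5,"wx":0,"wy":0,"wz":0},{"tx":-6.4,"ty":1.36,"tz":-1.5,"wx":0,"wy":0,"wz":0}]'; python3 - <<'E'
from h import *
st()
E
python3 -m creep '[{"tx":-0.6,"ty":0.13,"tz":0,"wx":0,"wy":0,"wz":0},{"tx":-0.6,"ty":0.13,"tz":0,"wx":0,"wy":0,"wz":0},{"tx":-0.6,"ty":0.13,"tz":0,"wx":0,"wy":0,"wz":0}]'; python3 - <<'E'
from h import *
st()
for n in('wrist','scene'):
    p=snap(n); print(n,[(k,Hinv(d['location']).round(1).tolist(),round(d['p'],2)) for k in('pawl_pad','pawl_nose','spoke_end') for d in env.spot_point(p,k)[:1]])
E
```

```text
time: 15.35
ee_pos: [0.5248, -0.0239, 0.2163]
eef_rot: [-0.076, -0.703, 0.703, 0.076]
contact_force: [-0.1, 0.3, 0.1]
opening: 0.0
t 15.35 tcp [ 0.5248 -0.0239  0.2163] holder [ 26.1 -26.4 216.3] F [-0.1  0.3  0.1] open 0.0
time: 15.72
ee_pos: [0.5202, -0.0229, 0.2163]
eef_rot: [-0.076, -0.703, 0.703, 0.076]
contact_force: [0.1, 0.2, -0.0]
opening: 0.004
t 15.72 tcp [ 0.5202 -0.0229  0.2163] holder [ 21.3 -26.4 216.3] F [ 0.1  0.2 -0. ] open 0.0
wrist [('pawl_pad', [61.4, -31.9, 226.2], 0.84), ('pawl_nose', [13.4, -24.7, 178.9], 0.61), ('spoke_end', [22.3, -86.1, 204.6], 0.76)]
scene [('pawl_pad', [57.5, -28.0, 231.9], 0.96), ('pawl_nose', [9.3, -27.6, 180.3], 0.68), ('spoke_end', [25.9, -89.8, 207.6], 0.96)]
```

```bash
python3 -m creep '[{"tx":0,"ty":0,"tz":3,"wx":0,"wy":0,"wz":0},{"tx":0,"ty":0,"tz":7,"wx":0,"wy":0,"wz":0},{"tx":-3,"ty":-4,"tz":9,"wx":0,"wy":0,"wz":0},{"tx":-6,"ty":-8,"tz":9,"wx":0,"wy":0,"wz":0},{"tx":-9,"ty":-12,"tz":9,"wx":0,"wy":0,"wz":0},{"tx":-12,"ty":-16,"tz":9,"wx":0,"wy":0,"wz":0},{"tx":-12,"ty":-16,"tz":9,"wx":0,"wy":0,"wz":0},{"tx":-12,"ty":-16,"tz":9,"wx":0,"wy":0,"wz":0}]'; python3 - <<'E'
from tilt import *
st()
ps={n:snap(n) for n in('top','scene')}
for n,p in ps.items():
    print(n,[(k,Hinv(d['location']).round(1).tolist(),round(d['p'],2)) for k in('pawl_pad','pawl_nose','spoke_end') for d in env.spot_point(p,k)[:1]])
    print([(k,np.round(d['location'],3).tolist()) for k in('flux_jar','screwdriver','phone','parts_tray') for d in env.spot_point(p,k)[:1]])
def draw(p,t,x0,y0,w,f):
    im=cv2.resize(p['pixels'][y0:y0+w,x0:x0+w],None,fx=f,fy=f,interpolation=cv2.INTER_CUBIC)
    for k in range(6): cv2.circle(im,tuple(int(v) for v in (proj(p,H(*ball(k,t)))-[x0,y0])*f),2,(0,0,255),-1)
    return im
cv2.imwrite('pics/w5.png',np.hstack([draw(ps['scene'],.02,240,155,100,4),draw(ps['top'],.02,285,165,100,4)]))
E
```

```text
time: 17.12
ee_pos: [0.4002, -0.1823, 0.3064]
eef_rot: [0.076, 0.703, -0.703, -0.075]
contact_force: [0.8, -0.1, -0.5]
opening: 0.004
t 17.12 tcp [ 0.4002 -0.1823  0.3064] holder [ -62.7 -207.3  306.4] F [ 0.8 -0.1 -0.5] open 0.0
top [('pawl_pad', [74.0, -30.2, 175.5], 0.53), ('pawl_nose', [13.9, -25.8, 177.7], 0.77), ('spoke_end', [21.6, -86.5, 204.5], 0.56)]
[('flux_jar', [0.447, -0.168, -0.0]), ('screwdriver', [0.381, -0.022, 0.0]), ('phone', [0.681, 0.132, 0.002]), ('parts_tray', [0.65, -0.164, -0.003])]
scene [('pawl_pad', [55.2, -28.4, 232.5], 0.89), ('pawl_nose', [11.8, -27.7, 181.2], 0.59), ('spoke_end', [25.0, -84.9, 211.3], 0.89)]
[('flux_jar', [0.505, 0.002, 0.13]), ('screwdriver', [0.38, -0.025, 0.0]), ('phone', [0.674, 0.128, -0.001]), ('parts_tray', [0.646, -0.16, 0.0])]
```

View pics/w5.png

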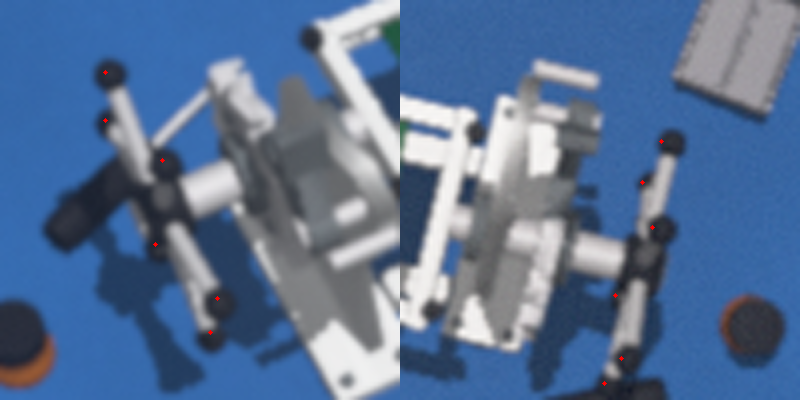

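```bash
python3 -c "
from h import *
st(); print(env.sign_off())"
```

```text
t 17.93 tcp [ 0.3998 -0.1828  0.3063] holder [ -63.  -207.9  306.3] F [-0.6  0.4  0.8] open 0.0
the job is handed in; nothing more can be done
None
```

The job is done and handed in at 17.9 s. With the shut fingertips I pushed the pawl over onto its stop and pushed the spoke ball back by one notch. I then tipped the pawl back down from inside its V, and pulled the arm clear.

**Tilt:** it went from about 0.51 to about 0.02 rad (camera fit, give or take 0.012), and the wheel balls looked unmoved after the pawl dropped.

**Pawl:** the scene and wrist pictures put the pad at holder x 55–61 mm. That fits the nose sitting in the tooth gap (57.6 mm expected) rather than on a crest (about 9 mm farther back).

**Forces:** the readings at the end of each move stayed under 5 N.

**Surroundings:** the jar, screwdriver, phone and tray were found where they started, to within the few millimetres the detector varies; the phone's top-view reading was 9 mm off in x, but the scene view was within 4 mm.

**Checks that disagreed:** in the last top view the pawl pad was reported at the pivot, and in the last scene view the jar was reported at the wheel. I took both as detector errors because the other views contradicted them.

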